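# Open the wide resin catch pot

### The job

Take the lid off the wider of the two resin catch pots: turn it anticlockwise (seen from above) until its lugs come to the notches in the collar, then lift it straight out. Set it down gently, not dropped, lying flat with its grip upward inside the shallow grey tray, and leave the narrow pot shut.

Things in the scene. Friction and masses are not known exactly. Their poses are not given: they have to be found in the camera images.
- wide_pot: Wider catch pot, fixed: grey, round, 132 mm diameter, 90 mm high, brass hose tails on its +-y sides. Origin: centre of underside, z up. Aluminium collar round the mouth (inner radius 49 mm, 85 to 90 mm high) has two notches open upward, centred on the pot's +x and -x, 28 degrees to either side. Lid seat 76 mm high. A tooth at each notch's anticlockwise end stops the lugs.
- wide_lid: Its loose lid, 0.2-0.5 kg: steel disc 90 mm across, 10 mm thick; two lugs (20 mm wide, tips at radius 58 mm) and a black upright grip fin (82 long, 14 thick, from 10 to 54 mm above origin), all along lid x. Origin: centre of underside, z up. Starts seated, 40-72 degrees clockwise of the notches; turns freely, 4 mm play; lifts out when its x is within 10 degrees of pot x, either way round.
- tray: Shallow open square tray of grey plastic, fixed to the bench: 180 x 180 mm outside, 18 mm high, walls and floor 4 mm thick (inner floor 172 mm square). Origin: centre of its underside; z up, x and y along its sides.
- narrow_lid: Lid of the narrow pot (100 mm diameter, 100 mm high), to be left shut: like the wide lid but smaller, disc 58 mm across, fin 50 mm long, 14 mm thick, fin top 140 mm above the bench. Origin: centre of its underside, 86 mm above the bench, on its pot's axis; z up, x along the fin.
There are look-alikes about, which are no part of the job. What is shaped like the wide_lid but blue is not meant.

How it is judged:
By the outcome, as a careful person would: the job done as asked, in the order asked, and still so for the second after the job is handed in, with the robot touching nothing.
It also fails if it takes over 56 s, if anything falls off the work surface, if the arm or the gripper's body presses on something with over 40 N, if the wrist force passes 120 N, or if a joint passes its speed limit or range.

### The arm

A 6-joint arm with a two-finger parallel gripper is mounted at the origin on the work surface. World frame = base frame: x ahead of the robot, y to its left, z up, the work surface at z = 0. Lengths are in m, angles in rad, forces in N, time in s.
With the tool pointing down it reaches from about 0.375 to 0.9 m from the base axis. Payload 3.1 kg.
Tool frame: the origin (TCP) lies on the centre line of the jaws, within the pads' length; the fingertips stand 8 mm ahead of it and the grasp point (between the pads) lies 11 mm behind it; z points along the fingers, y is the direction in which the jaws open and shut (so a half turn about z gives the same grasp; the last joint's range is limited). The gripper opens to 87 mm and grips with 3 to 60 N. Pads are 19 mm wide; open, the fingers measure 117 mm over their backs; the gripper's body (75 mm by 190 mm) begins 51 mm behind the grasp point.
Start: joints at [-1.526, 0.527, 1.433, -0, 1.181, -0.178], TCP at [0.139, -0.609, 0.231] pointing down, gripper open.
Joint ranges: [-3.08, 3.08], [-0.75, 2.2], [0.22, 2.44], [-1.43, 4.57], [0, 2.65], [-2.85, 2.85]. Speed limits (rad/s): [2.79, 2.79, 3.14, 3.14, 3.14, 3.14].

### API

Orientations are given as a unit quaternion [w, x, y, z].
In Python, from station import r gives the robot as it stands.
- The arm moves only by the tool step_arm, never from a script. Its argument "deltas" is a list of rows, each an object of numbers: "tx", "ty", "tz": the shift along the tool's x, y, z in mm; "ax", "ay", "az": the turn, a rotation vector about the tool's x, y, z in rad; "grip": the closure, from 0 (fully open) to 1 (shut). In form: [{"tx": .., "ty": .., "tz": .., "ax": .., "ay": .., "az": .., "grip": ..}, ...]. A call has exactly 5 rows; each row shifts and turns the pose as measured when the row begins, along the tool's axes as they then stand; what a row does not reach is not made up. A row lasts 1/10 s, in which the tool goes at most 50 mm and 8.59 degrees, less where a joint would pass 70% of its speed; a pose out of reach is approached as far as the arm can. A call with a gripper value outside its range is refused whole. The fingers move at their own pace and stop on an object; "force" is the grip in N (left out, the last holds). Time passes only in rows, so rows that do not move let the fingers close, or fill a call up. It gives the time, the measured TCP pose, the force and the opening at its end, in the units of the state.
- r.get_state(): the state, without advancing time (a new reading comes with each control period).
- r.get_image(name): name is "side" or "top" or "wrist"; returns the picture (384x512x3 uint8, blue, green, red); there is no depth.
- r.calibration(name): a dict with "fx", "fy", "cx", "cy" (pixels), "R" (3x3) and "t" (3): a world point X has camera coordinates R X + t. Camera axes: x right, y down, z forward; pixel columns grow to the right and rows downward; lengths in m; the calibration is good to about 2 mm. A picture is of the moment at which its call begins: read the wrist's pose just before it. calibration takes no time and is no camera call; for the wrist camera it gives the pose at the moment of the call.
- r.sign_off(): hands the job in, once; it reports no verdict.
The state is a dict: "time_s": time; "joints": joint angles; "joint_vel": joint speeds; "effort": joint torques, N m; "eef_pos": TCP position; "tcp_rot": TCP orientation; "wrist_force": force on the tool from outside, world axes, zero at the start; "torque": the same for the moment, N m; "gripper_width": finger opening in m.
Only numpy, scipy, OpenCV 4.12 (cv2) and the standard library are available. Lean on these libraries where they do the work, as an engineer would, in place of code of your own. Each camera call takes 0.05 s, during which the arm holds its last target.

## Working session

There is one attempt and no reset: what is moved stays moved. The work goes in short steps, Python scripts to look and compute and a tool call to move; the robot and the scene stay as the last step left them, time stands still between calls to the robot, and variables do not carry over. Pictures are saved under pics/ and viewed, and the job is handed in when it is done.

Besides the shell and the picture viewer there is one more tool, called after ">>>" as name(argument=value, ...) on one line, values as JSON. step_arm: Moves the arm, as the interface text tells. Its arguments: {"type":"object","properties":{"deltas":{"type":"array","items":{"type":"object","properties":{"tx":{"type":"number"},"ty":{"type":"number"},"tz":{"type":"number"},"ax":{"type":"number"},"ay":{"type":"number"},"az":{"type":"number"},"grip":{"type":"number"}}}},"force":{"type":"number"}},"required":["deltas"]}

```bash
mkdir -p pics; python3 - <<'E'
from station import r
import cv2,json
print(r.get_state())
for n in("side","top","wrist"):
    c=r.calibration(n);print(n,c)
    cv2.imwrite(f"pics/{n}0.png",r.get_image(n))
E
```

```text
{'time_s': 0.0, 'joints': array([-1.52549653e+00,  5.28492581e-01,  1.43391113e+00, -1.97833454e-05,
        1.18137880e+00, -1.78486445e-01]), 'joint_vel': array([-3.01031679e-04, -7.74786066e-04, -6.00848275e-05,  6.81584257e-04,
        6.76026084e-04,  1.19636039e-03]), 'effort': array([ 4.13173202e-04, -4.40045035e+01, -1.76594549e+01,  6.33702613e-02,
        5.84321085e-02, -1.57035120e-04]), 'eef_pos': array([ 0.13870043, -0.60867854,  0.22955258]), 'tcp_rot': array([-1.09311187e-03,  9.93745477e-01,  1.11663459e-01,  6.37344590e-05]), 'wrist_force': array([-0.06465807,  0.15630784, -0.41909317]), 'torque': array([ 0.00324675,  0.00138755, -0.0204881 ]), 'gripper_width': 0.0867824480848057}
side {'fx': 438.2864458044792, 'fy': 438.2864458044792, 'cx': 258.30577535149285, 'cy': 190.52150249402266, 'R': array([[-0.87642826, -0.48121794, -0.01740105],
       [-0.3216871 ,  0.61200434, -0.7224736 ],
       [ 0.35831678, -0.62759858, -0.6911795 ]]), 't': array([0.4444317 , 0.17260208, 1.11379123])}
top {'fx': 484.3446394384485, 'fy': 484.3446394384485, 'cx': 262.2200582709286, 'cy': 182.5680235811115, 'R': array([[-9.45090958e-02, -9.95523928e-01, -3.74028100e-04],
       [-9.65901189e-01,  9.17878473e-02, -2.42094783e-01],
       [ 2.41045480e-01, -2.25188848e-02, -9.70252532e-01]]), 't': array([0.10546318, 0.49586828, 1.45224056])}
wrist {'fx': 275.0043964864348, 'fy': 275.0043964864348, 'cx': 260.96783900907417, 'cy': 188.3522973364994, 'R': array([[ 0.22233864, -0.97496714, -0.00214618],
       [-0.93874264, -0.21467118,  0.26958957],
       [-0.2633017 , -0.05792547, -0.96297293]]), 't': array([-0.62428501, -0.03353464,  0.39093885])}
```

View pics/top0.png

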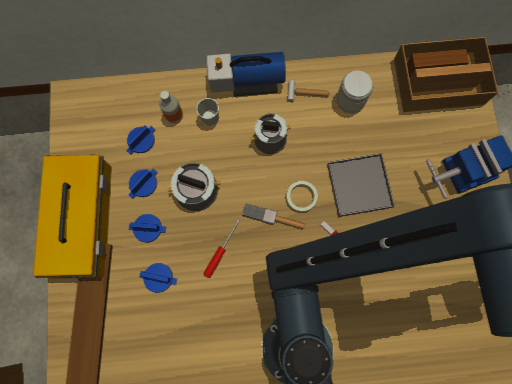

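View pics/side0.png

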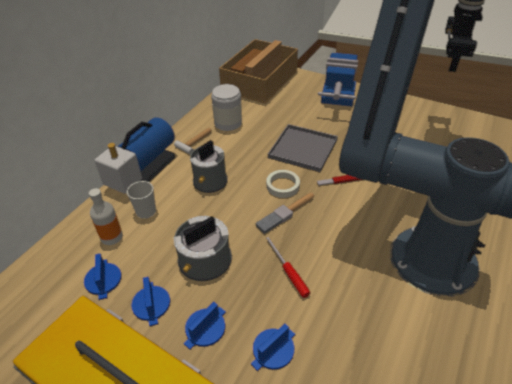

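View pics/wrist0.png

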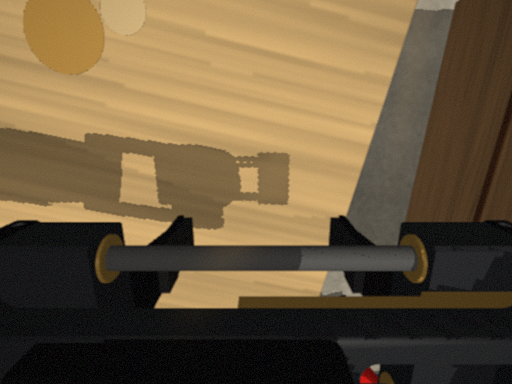

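The wide pot is at about (193,187) in the top view, the narrow pot at (270,133) and the tray at (361,185). I'll enlarge these.

```bash
python3 - <<'E'
import cv2
t=cv2.imread("pics/top0.png");s=cv2.imread("pics/side0.png")
cv2.imwrite("pics/t_pot.png",cv2.resize(t[155:220,160:225],None,fx=9,fy=9,interpolation=cv2.INTER_CUBIC))
cv2.imwrite("pics/s_pot.png",cv2.resize(s[205:285,165:240],None,fx=7,fy=7,interpolation=cv2.INTER_CUBIC))
cv2.imwrite("pics/t_tray.png",cv2.resize(t[145:225,320:400],None,fx=7,fy=7,interpolation=cv2.INTER_CUBIC))
E
```

```text
(no output)
```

View pics/t_pot.png

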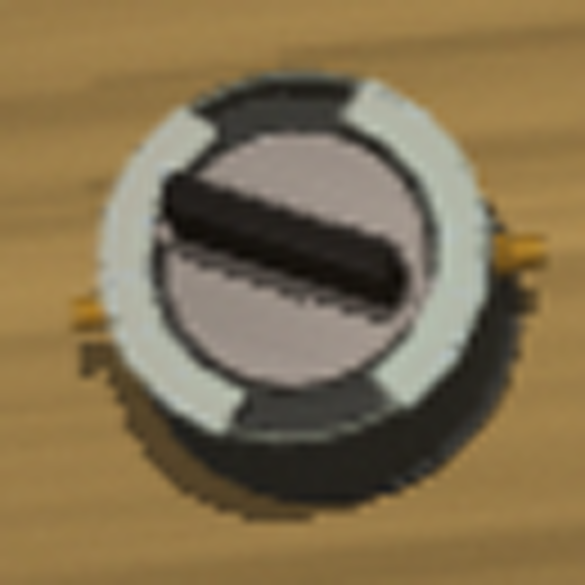

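View pics/s_pot.png

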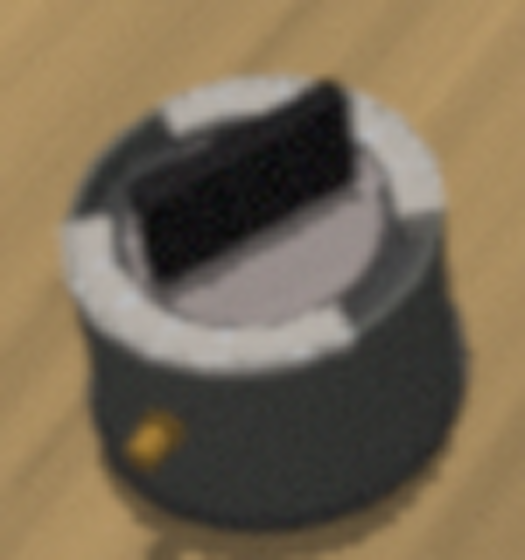

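View pics/t_tray.png

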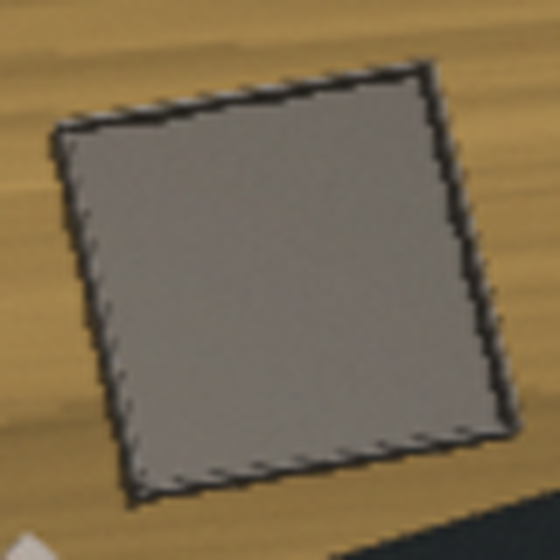

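```bash
cat > h.py <<'E'
import numpy as np
def ray(c,u,v,z):
    C=-c['R'].T@c['t']; d=c['R'].T@np.array([(u-c['cx'])/c['fx'],(v-c['cy'])/c['fy'],1]); return C+d*(z-C[2])/d[2]
def proj(c,X):
    p=c['R']@np.asarray(X)+c['t']; return np.array([c['fx']*p[0]/p[2]+c['cx'],c['fy']*p[1]/p[2]+c['cy']])
E
python3 - <<'E'
from station import r
from h import *
import numpy as np
np.set_printoptions(precision=4,suppress=True)
c=r.calibration("top"); s=r.calibration("side")
def P(l,z,o,k): return np.array([ray(c,o[0]+(x+.5)/k-.5,o[1]+(y+.5)/k-.5,z) for x,y in l])
n=P([(190,105),(362,80),(222,432),(408,405),(218,130),(343,112),(245,385),(372,372)],.09,(160,155),9)
print(n[:,:2])
ctr=(n[0]+n[3]+n[1]+n[2])/4; ctr2=(n[4:].mean(0)); print("ctr",ctr,ctr2)
d=n[0]+n[1]-n[2]-n[3];print("pot x yaw",np.degrees(np.arctan2(d[1],d[0])))
b=P([(72,312),(548,250)],.05,(160,155),9); d=b[0]-b[1]; print("brass",b,np.degrees(np.arctan2(d[1],d[0]))-90, b.mean(0))
f=P([(170,195),(403,265)],.13,(160,155),9); d=f[0]-f[1]; print("fin",f,f.mean(0),np.degrees(np.arctan2(d[1],d[0])),np.linalg.norm(d))
o=P([(98,255),(492,255),(295,72),(295,440)],.09,(160,155),9);print("outer",o)
t=P([(55,128),(430,64),(517,435),(133,503)],.018,(320,145),7);print("tray",t,t.mean(0)); 
for i in range(4):
  d=t[(i+1)%4]-t[i];print(np.linalg.norm(d),np.degrees(np.arctan2(d[1],d[0])))
S=lambda x,y:(165+(x+.5)/7-.5,205+(y+.5)/7-.5)
for p in [(142,195),(335,90)]: print("side fin",ray(s,*S(*p),.13))
E
```

```text
[[0.572  0.3046]
 [0.5754 0.2453]
 [0.4566 0.3001]
 [0.46   0.2371]
 [0.5622 0.2955]
 [0.5646 0.2525]
 [0.472  0.2914]
 [0.4725 0.2484]]
ctr [0.516  0.2718 0.09  ] [0.5178 0.272  0.09  ]
pot x yaw 3.1653984788063783
brass [[0.513  0.3555 0.05  ]
 [0.5195 0.1887 0.05  ]] 2.239565911172832 [0.5163 0.2721 0.05  ]
fin [[0.5296 0.307  0.13  ]
 [0.4984 0.2316 0.13  ]] [0.514  0.2693 0.13  ] 67.52382741366861 0.08162064663036847
outer [[0.522  0.3386 0.09  ]
 [0.5093 0.2052 0.09  ]
 [0.5804 0.268  0.09  ]
 [0.4515 0.2757 0.09  ]]
tray [[ 0.5599 -0.16    0.018 ]
 [ 0.5742 -0.338   0.018 ]
 [ 0.3962 -0.3502  0.018 ]
 [ 0.3817 -0.1727  0.018 ]] [ 0.478  -0.2552  0.018 ]
0.1785705882281954 -85.40901121974578
0.17847066997124225 -176.06742750272124
0.17815562746790067 94.6758933922918
0.17873037353328003 4.066623460660116
side fin [0.5297 0.3092 0.13  ]
side fin [0.4989 0.2392 0.13  ]
```

>>> step_arm(deltas=[{"tx": 10, "ty": 0, "tz": -40, "az": -0.02}, {"tx": 20, "ty": -2, "tz": -35, "az": -0.04}, {"tx": 40, "ty": -4, "tz": -10, "az": -0.08}, {"tx": 49, "ty": -4, "az": -0.083}, {"tx": 49, "ty": -4, "az": -0.083}])

```text
$.deltas[0]: bad value
```

>>> step_arm(deltas=[{"tx": 49, "ty": -4, "az": -0.083}, {"tx": 49, "ty": -4, "az": -0.083}, {"tx": 49, "ty": -4, "az": -0.083}, {"tx": 49, "ty": -4, "az": -0.083}, {"tx": 49, "ty": -4, "az": -0.083}])

```text
$.deltas[0]: bad value
```

>>> step_arm(deltas=[{"tx": 10, "ty": 0, "tz": -40, "ax": 0, "ay": 0, "az": -0.02, "grip": 0}, {"tx": 20, "ty": -2, "tz": -30, "ax": 0, "ay": 0, "az": -0.04, "grip": 0}, {"tx": 40, "ty": -4, "tz": -10, "ax": 0, "ay": 0, "az": -0.08, "grip": 0}, {"tx": 49, "ty": -4, "tz": 0, "ax": 0, "ay": 0, "az": -0.083, "grip": 0}, {"tx": 49, "ty": -4, "tz": 0, "ax": 0, "ay": 0, "az": -0.083, "grip": 0}])

```text
time_s: 0.65
eef_pos: [0.2897, -0.5406, 0.3102]
tcp_rot: [-0.002, 0.965, 0.261, 0.0]
wrist_force: [0.4, -0.3, -0.7]
gripper_width: 0.0869
```

>>> step_arm(deltas=[{"tx": 49, "ty": -4, "tz": 0, "ax": 0, "ay": 0, "az": -0.083, "grip": 0}, {"tx": 49, "ty": -4, "tz": 0, "ax": 0, "ay": 0, "az": -0.083, "grip": 0}, {"tx": 49, "ty": -4, "tz": 0, "ax": 0, "ay": 0, "az": -0.083, "grip": 0}, {"tx": 49, "ty": -4, "tz": 0, "ax": 0, "ay": 0, "az": -0.083, "grip": 0}, {"tx": 49, "ty": -4, "tz": 0, "ax": 0, "ay": 0, "az": -0.083, "grip": 0}])

```text
time_s: 1.15
eef_pos: [0.4676, -0.3658, 0.3095]
tcp_rot: [-0.002, 0.887, 0.462, 0.001]
wrist_force: [-0.0, 0.3, -0.8]
gripper_width: 0.0867
```

>>> step_arm(deltas=[{"tx": 49, "ty": -3, "tz": 0, "ax": 0, "ay": 0, "az": -0.083, "grip": 0}, {"tx": 49, "ty": -3, "tz": 0, "ax": 0, "ay": 0, "az": -0.083, "grip": 0}, {"tx": 49, "ty": -3, "tz": 0, "ax": 0, "ay": 0, "az": -0.083, "grip": 0}, {"tx": 49, "ty": -3, "tz": 0, "ax": 0, "ay": 0, "az": -0.083, "grip": 0}, {"tx": 49, "ty": -3, "tz": 0, "ax": 0, "ay": 0, "az": -0.083, "grip": 0}])

```text
time_s: 1.65
eef_pos: [0.5596, -0.1352, 0.3086]
tcp_rot: [-0.002, 0.767, 0.641, 0.002]
wrist_force: [0.4, -0.5, -0.0]
gripper_width: 0.087
```

>>> step_arm(deltas=[{"tx": 45, "ty": -12, "tz": 0, "ax": 0, "ay": 0, "az": 0.027, "grip": 0}, {"tx": 45, "ty": -14, "tz": 0, "ax": 0, "ay": 0, "az": 0.027, "grip": 0}, {"tx": 45, "ty": -15, "tz": 0, "ax": 0, "ay": 0, "az": 0.027, "grip": 0}, {"tx": 45, "ty": -16, "tz": 0, "ax": 0, "ay": 0, "az": 0.027, "grip": 0}, {"tx": 45, "ty": -17, "tz": 0, "ax": 0, "ay": 0, "az": 0.027, "grip": 0}])

```text
time_s: 2.15
eef_pos: [0.5386, 0.1107, 0.3083]
tcp_rot: [-0.003, 0.81, 0.587, 0.001]
wrist_force: [0.6, 0.3, -0.3]
gripper_width: 0.087
```

>>> step_arm(deltas=[{"tx": 45, "ty": -18, "tz": 0, "ax": 0, "ay": 0, "az": 0.027, "grip": 0}, {"tx": 45, "ty": -19, "tz": 0, "ax": 0, "ay": 0, "az": 0.027, "grip": 0}, {"tx": 40, "ty": -18, "tz": 0, "ax": 0, "ay": 0, "az": 0.02, "grip": 0}, {"tx": 0, "ty": 0, "tz": 0, "ax": 0, "ay": 0, "az": 0, "grip": 0}, {"tx": 0, "ty": 0, "tz": 0, "ax": 0, "ay": 0, "az": 0, "grip": 0}])

```text
time_s: 2.65
eef_pos: [0.5265, 0.2626, 0.3077]
tcp_rot: [-0.004, 0.829, 0.559, 0.001]
wrist_force: [0.0, -0.9, -0.5]
gripper_width: 0.0872
```

```bash
python3 - <<'E'
from station import r
import cv2,pickle
s=r.get_state();print(s['eef_pos'],s['tcp_rot'],s['joints'])
c=r.calibration("wrist");pickle.dump(c,open("cw1.pkl","wb"))
im=r.get_image("wrist");cv2.imwrite("pics/w1.png",im)
E
```

```text
[0.52653379 0.26262915 0.30770189] [-3.83774419e-03  8.29217566e-01  5.58912518e-01  5.45418850e-04] [0.26896719 0.39916171 1.43122553 0.00788458 1.31262347 0.65158737]
```

View pics/w1.png

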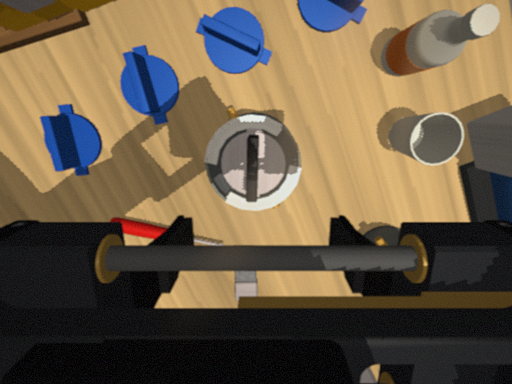

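```bash
python3 - <<'E'
import cv2
t=cv2.imread("pics/w1.png")
cv2.imwrite("pics/w1c.png",cv2.resize(t[105:220,195:310],None,fx=5,fy=5,interpolation=cv2.INTER_CUBIC))
E
```

```text
(no output)
```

View pics/w1c.png

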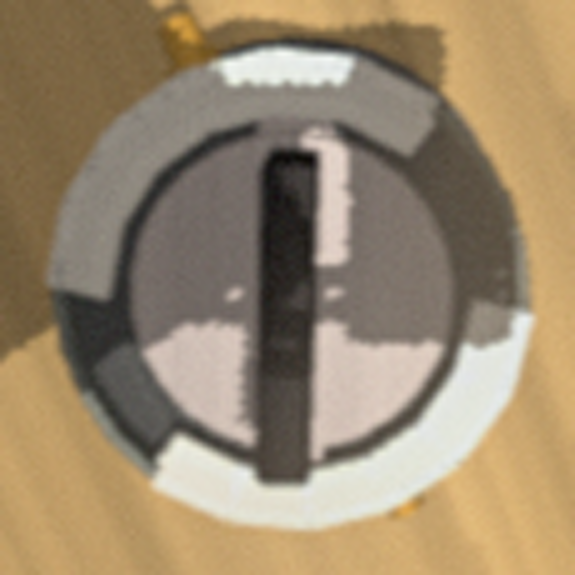

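```bash
python3 - <<'E'
from h import *
import pickle
c=pickle.load(open("cw1.pkl","rb"))
q=lambda x,y:(195+(x+.5)/5-.5,105+(y+.5)/5-.5)
for p in [(48,287),(530,300),(300,45),(300,528)]: print(ray(c,*q(*p),.09))
print("ctr",ray(c,*q(289,287),.09))
a=[(220,62),(435,98),(530,313),(155,485),(52,290)]
a=[(435,98),(530,313),(155,485),(52,290),(410,153),(468,340),(175,435),(110,297)]
X=np.array([ray(c,*q(*p),.09)[:2] for p in a]);print(X)
ctr=np.array([.516,.272])
print(np.degrees(np.arctan2(*(X-ctr).T[::-1])),np.linalg.norm(X-ctr,axis=1))
F=[ray(c,*q(*p),.13) for p in [(293,152),(283,480)]];d=F[0]-F[1];print(F,sum(F)/2,np.linalg.norm(d),np.degrees(np.arctan2(d[1],d[0])))
E
```

```text
[0.4558331  0.29918644 0.09      ]
[0.57704463 0.24642895 0.09      ]
[0.54423706 0.33248771 0.09      ]
[0.4932813  0.20865201 0.09      ]
ctr [0.51711022 0.27447921 0.09      ]
[[0.57214138 0.30664391]
 [0.57581545 0.24302041]
 [0.45988003 0.23608092]
 [0.45649788 0.298022  ]
 [0.56086471 0.29577931]
 [0.55735538 0.24228717]
 [0.4711435  0.24752774]
 [0.47045879 0.29029793]]
[  31.67804027  -25.84941748 -147.37909239  156.37884395   27.92460103
  -35.69631624 -151.38453849  158.11031158] [0.06597011 0.06646582 0.06663055 0.06494341 0.05077694 0.05092268
 0.05109792 0.04907969]
[array([0.53440679, 0.31005164, 0.13      ]), array([0.50073728, 0.23519225, 0.13      ])] [0.51757203 0.27262194 0.13      ] 0.08208266805543205 65.78321353129994
```

>>> step_arm(deltas=[{"tx": 5.5, "ty": -13, "tz": 10, "ax": 0, "ay": 0, "az": 0.026, "grip": 0}, {"tx": 0, "ty": 0, "tz": 40, "ax": 0, "ay": 0, "az": 0, "grip": 0}, {"tx": 0, "ty": 0, "tz": 40, "ax": 0, "ay": 0, "az": 0, "grip": 0}, {"tx": 0, "ty": 0, "tz": 30, "ax": 0, "ay": 0, "az": 0, "grip": 0}, {"tx": 0, "ty": 0, "tz": 0, "ax": 0, "ay": 0, "az": 0, "grip": 0}])

```text
time_s: 3.2
eef_pos: [0.5197, 0.2665, 0.1867]
tcp_rot: [-0.003, 0.84, 0.543, 0.003]
wrist_force: [-0.5, -0.3, -0.1]
gripper_width: 0.0871
```

```bash
python3 - <<'E'
from station import r
import cv2,pickle
s=r.get_state();print(s['eef_pos'],s['tcp_rot'],s['joints'])
c=r.calibration("wrist");pickle.dump(c,open("cw2.pkl","wb"))
im=r.get_image("wrist");cv2.imwrite("pics/w2.png",cv2.resize(im[100:300,150:400],None,fx=3,fy=3,interpolation=cv2.INTER_CUBIC))
E
```

```text
[0.5197062  0.26653328 0.18669689] [-0.00261142  0.83952878  0.54330119  0.00290334] [0.27919846 0.52427045 1.58589106 0.00781128 1.02740836 0.69723107]
```

View pics/w2.png

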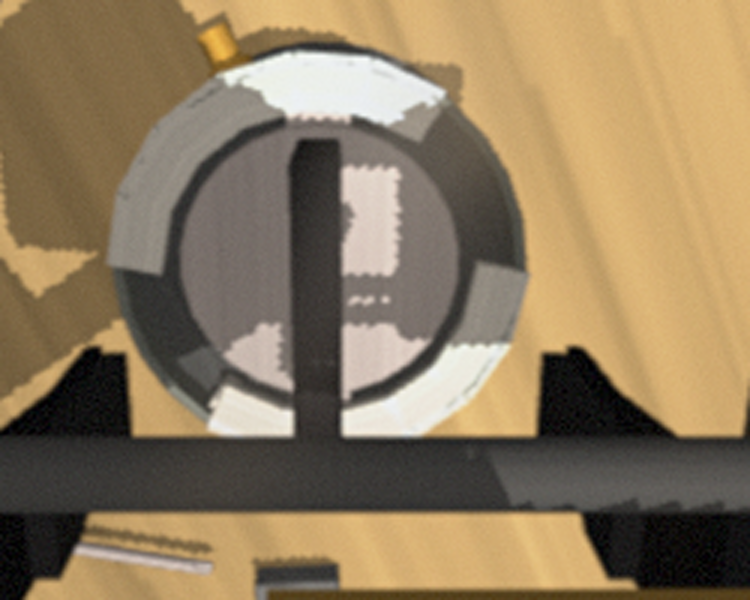

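```bash
python3 - <<'E'
from h import *
import pickle
c=pickle.load(open("cw2.pkl","rb"))
q=lambda x,y:(150+(x+.5)/3-.5,100+(y+.5)/3-.5)
F=ray(c,*q(318,142),.13); a=np.radians(66.5);print(F,F[:2]-.041*np.array([np.cos(a),np.sin(a)]))
print(ray(c,*q(319,430),.13))
for p in [(108,262),(527,270),(318,50)]: print(ray(c,*q(*p),.09))
L=[(445,92),(527,272),(108,262)]
X=np.array([ray(c,*q(*p),.09)[:2] for p in L]);print(X,np.degrees(np.arctan2(*(X-[.5165,.2725]).T[::-1])))
E
```

```text
[0.53505387 0.31145423 0.13      ] [0.51870516 0.27385477]
[0.50194113 0.23794655 0.13      ]
[0.45624934 0.3003089  0.09      ]
[0.57607087 0.24372958 0.09      ]
[0.54359186 0.33213589 0.09      ]
[[0.57321199 0.30553384]
 [0.57583866 0.24311328]
 [0.45624934 0.3003089 ]] [ 30.22012276 -26.34633076 155.22415306]
```

>>> step_arm(deltas=[{"tx": 5, "ty": -5, "tz": 5, "ax": 0, "ay": 0, "az": 0, "grip": 0}, {"tx": 2, "ty": -2, "tz": 15, "ax": 0, "ay": 0, "az": 0, "grip": 0}, {"tx": 0, "ty": 0, "tz": 25, "ax": 0, "ay": 0, "az": 0, "grip": 0}, {"tx": 0, "ty": 0, "tz": 20, "ax": 0, "ay": 0, "az": 0, "grip": 0}, {"tx": 0, "ty": 0, "tz": 0, "ax": 0, "ay": 0, "az": 0, "grip": 0}])

```text
time_s: 3.75
eef_pos: [0.5265, 0.278, 0.132]
tcp_rot: [0.001, 0.841, 0.541, 0.015]
wrist_force: [0.3, -0.3, 0.2]
gripper_width: 0.0873
```

```bash
python3 - <<'E'
from station import r
from scipy.spatial.transform import Rotation as R
s=r.get_state();print(s)
q=s['tcp_rot'];print(R.from_quat([q[1],q[2],q[3],q[0]]).as_matrix())
E
```

```text
{'time_s': 3.75, 'joints': array([0.29477376, 0.6045959 , 1.61925038, 0.00892947, 0.88904907,
       0.71617908]), 'joint_vel': array([ 1.87394119e-03, -4.94158164e-02, -3.81439284e-02,  3.74085407e-05,
        1.61680013e-02,  9.65288754e-04]), 'effort': array([-1.19386646e-01, -4.27361441e+01, -1.38835207e+01,  8.86759325e-02,
       -3.75310248e-01,  4.51510990e-03]), 'eef_pos': array([0.52649035, 0.27801139, 0.13201053]), 'tcp_rot': array([5.93825088e-04, 8.40765226e-01, 5.41198366e-01, 1.47583985e-02]), 'wrist_force': array([ 0.31409126, -0.34912022,  0.17524097]), 'torque': array([-0.02320081, -0.0610606 ,  0.074867  ]), 'gripper_width': 0.087324826261689}
[[ 0.41377304  0.91002401  0.02545945]
 [ 0.91005906 -0.41420795  0.01497591]
 [ 0.02417394  0.01697298 -0.99956367]]
```

```bash
cat > g.py <<'E'
import sys,numpy as np
from station import r
from scipy.spatial.transform import Rotation as R
def go(x,y,z,psi):
    s=r.get_state();q=s['tcp_rot'];C=R.from_quat([q[1],q[2],q[3],q[0]])
    a=np.radians(psi);T=R.from_matrix(np.array([[np.cos(a),np.sin(a),0],[np.sin(a),-np.cos(a),0],[0,0,-1]]))
    d=C.inv().apply(np.array([x,y,z])-s['eef_pos'])*1000
    print("t",d.round(1),"a",(C.inv()*T).as_rotvec().round(4),"psi",np.degrees(np.arctan2(C.as_matrix()[1,0],C.as_matrix()[0,0])).round(1))
    print("pos",s['eef_pos'].round(4),"F",s['wrist_force'].round(1),"M",s['torque'].round(2),"w",s['gripper_width'].round(4),"t",s['time_s'],"q6",s['joints'][5].round(2))
if __name__=="__main__": go(*map(float,sys.argv[1:]))
E
python3 g.py .517 .273 .12 65.8
```

```text
t [-8.8 -6.8 11.7] a [ 0.017  -0.0241 -0.0046] psi 65.6Traceback (most recent call last):
  File "g.py", line 10, in <module>
    if __name__=="__main__": go(*map(float,sys.argv[1:]))
                             ~~^^^^^^^^^^^^^^^^^^^^^^^^^^
  File "g.py", line 9, in go
    print("pos",s['eef_pos'].round(4),"F",s['wrist_force'].round(1),"M",s['torque'].round(2),"w",s['gripper_width'].round(4),"t",s['time_s'],"q6",s['joints'][5].round(2))
                                                                                                 ^^^^^^^^^^^^^^^^^^^^^^^^
AttributeError: 'float' object has no attribute 'round'
```

```bash
sed -i "s/s\['gripper_width'\].round(4)/round(s['gripper_width'],4)/" g.py
```

>>> step_arm(deltas=[{"tx": -9, "ty": -7, "tz": 2, "ax": 0.017, "ay": -0.024, "az": -0.004, "grip": 0}, {"tx": 0, "ty": 0, "tz": 3, "ax": 0, "ay": 0, "az": 0, "grip": 0}, {"tx": 0, "ty": 0, "tz": 3, "ax": 0, "ay": 0, "az": 0, "grip": 0}, {"tx": 0, "ty": 0, "tz": 2, "ax": 0, "ay": 0, "az": 0, "grip": 0}, {"tx": 0, "ty": 0, "tz": 0, "ax": 0, "ay": 0, "az": 0, "grip": 0}])

```text
time_s: 4.25
eef_pos: [0.5194, 0.2736, 0.1272]
tcp_rot: [0.001, 0.84, 0.543, 0.004]
wrist_force: [-0.1, 0.6, -0.8]
gripper_width: 0.0871
```

```bash
python3 g.py .517 .273 .106 65.8
```

```text
t [-1.6 -2.1 21.2] a [ 0.007  -0.0055 -0.0005] psi 65.8
pos [0.5194 0.2736 0.1272] F [-0.1  0.6 -0.8] M [-0.02 -0.08 -0.  ] w 0.0871 t 4.25 q6 0.72
```

>>> step_arm(deltas=[{"tx": -1, "ty": -1.5, "tz": 10, "ax": 0.007, "ay": -0.007, "az": 0, "grip": 0}, {"tx": -0.5, "ty": -0.5, "tz": 8, "ax": 0.004, "ay": -0.004, "az": 0, "grip": 0}, {"tx": 0, "ty": 0, "tz": 4, "ax": 0, "ay": 0, "az": 0, "grip": 0}, {"tx": 0, "ty": 0, "tz": 0, "ax": 0, "ay": 0, "az": 0, "grip": 0}, {"tx": 0, "ty": 0, "tz": 0, "ax": 0, "ay": 0, "az": 0, "grip": 0}])

```text
time_s: 4.75
eef_pos: [0.5168, 0.273, 0.1028]
tcp_rot: [-0.0, 0.84, 0.543, -0.004]
wrist_force: [0.3, 0.5, 0.3]
gripper_width: 0.0867
```

```bash
python3 g.py .517 .273 .106 65.8
```

```text
t [ 0.1  0.2 -3.2] a [-0.0056  0.0069 -0.0005] psi 65.8
pos [0.5168 0.273  0.1028] F [0.3 0.5 0.3] M [-0.08 -0.1   0.02] w 0.0867 t 4.75 q6 0.72
```

>>> step_arm(deltas=[{"tx": 0, "ty": 0, "tz": -3, "ax": -0.005, "ay": 0.006, "az": 0, "grip": 0}, {"tx": 0, "ty": 0, "tz": 0, "ax": 0, "ay": 0, "az": 0, "grip": 0.6}, {"tx": 0, "ty": 0, "tz": 0, "ax": 0, "ay": 0, "az": 0, "grip": 1}, {"tx": 0, "ty": 0, "tz": 0, "ax": 0, "ay": 0, "az": 0, "grip": 1}, {"tx": 0, "ty": 0, "tz": 0, "ax": 0, "ay": 0, "az": 0, "grip": 1}], force=25)

```text
time_s: 5.25
eef_pos: [0.5172, 0.2731, 0.1068]
tcp_rot: [0.0, 0.84, 0.543, 0.001]
wrist_force: [1.1, -0.4, 0.7]
gripper_width: 0.063
```

>>> step_arm(deltas=[{"tx": 0, "ty": 0, "tz": 0, "ax": 0, "ay": 0, "az": 0, "grip": 1}, {"tx": 0, "ty": 0, "tz": 0, "ax": 0, "ay": 0, "az": 0, "grip": 1}, {"tx": 0, "ty": 0, "tz": 0, "ax": 0, "ay": 0, "az": 0, "grip": 1}, {"tx": 0, "ty": 0, "tz": 0, "ax": 0, "ay": 0, "az": 0, "grip": 1}, {"tx": 0, "ty": 0, "tz": 0, "ax": 0, "ay": 0, "az": 0, "grip": 1}])

```text
time_s: 5.75
eef_pos: [0.5173, 0.2732, 0.1069]
tcp_rot: [0.0, 0.84, 0.543, 0.001]
wrist_force: [0.0, -0.0, 1.1]
gripper_width: 0.0227
```

```bash
python3 g.py .517 .273 .104 65.8
```

```text
t [-0.3 -0.2  2.9] a [ 0.0012 -0.0008 -0.0006] psi 65.8
pos [0.5173 0.2732 0.1069] F [ 0.  -0.   1.1] M [-0.05 -0.04 -0.03] w 0.0227 t 5.75 q6 0.72
```

>>> step_arm(deltas=[{"tx": 0, "ty": 0, "tz": 0, "ax": 0, "ay": 0, "az": 0, "grip": 1}, {"tx": 0, "ty": 0, "tz": 0, "ax": 0, "ay": 0, "az": 0, "grip": 1}, {"tx": 0, "ty": 0, "tz": 0, "ax": 0, "ay": 0, "az": 0, "grip": 1}, {"tx": 0, "ty": 0, "tz": 0, "ax": 0, "ay": 0, "az": 0, "grip": 1}, {"tx": 0, "ty": 0, "tz": 0, "ax": 0, "ay": 0, "az": 0, "grip": 1}])

```text
time_s: 6.25
eef_pos: [0.5174, 0.2731, 0.1069]
tcp_rot: [0.0, 0.84, 0.543, 0.001]
wrist_force: [0.6, -1.3, -0.4]
gripper_width: 0.0138
```

```bash
python3 g.py .517 .273 .107 65.8
```

```text
t [-0.3 -0.3 -0.1] a [ 0.0013 -0.0006  0.0001] psi 65.8
pos [0.5174 0.2731 0.1069] F [ 0.6 -1.3 -0.4] M [-0.08 -0.02  0.08] w 0.0138 t 6.25 q6 0.72
```

>>> step_arm(deltas=[{"tx": 0, "ty": 0, "tz": 0, "ax": 0, "ay": 0, "az": -0.04, "grip": 1}, {"tx": 0, "ty": 0, "tz": 0, "ax": 0, "ay": 0, "az": -0.06, "grip": 1}, {"tx": 0, "ty": 0, "tz": 0, "ax": 0, "ay": 0, "az": -0.06, "grip": 1}, {"tx": 0, "ty": 0, "tz": 0, "ax": 0, "ay": 0, "az": -0.06, "grip": 1}, {"tx": 0, "ty": 0, "tz": 0, "ax": 0, "ay": 0, "az": 0, "grip": 1}])

```text
time_s: 6.75
eef_pos: [0.5172, 0.2732, 0.1069]
tcp_rot: [-0.0, 0.773, 0.634, 0.001]
wrist_force: [0.7, -0.9, 0.9]
gripper_width: 0.014
```

```bash
python3 g.py .517 .273 .107 80
```

```text
t [-0.3 -0.1 -0.1] a [ 0.0006 -0.001  -0.0229] psi 78.7
pos [0.5172 0.2732 0.1069] F [ 0.7 -0.9  0.9] M [-0.02 -0.04  0.08] w 0.014 t 6.75 q6 0.49
```

>>> step_arm(deltas=[{"tx": 0, "ty": 0, "tz": 0, "ax": 0, "ay": 0, "az": -0.08, "grip": 1}, {"tx": 0, "ty": 0, "tz": 0, "ax": 0, "ay": 0, "az": -0.08, "grip": 1}, {"tx": 0, "ty": 0, "tz": 0, "ax": 0, "ay": 0, "az": -0.08, "grip": 1}, {"tx": 0, "ty": 0, "tz": 0, "ax": 0, "ay": 0, "az": -0.08, "grip": 1}, {"tx": 0, "ty": 0, "tz": 0, "ax": 0, "ay": 0, "az": -0.05, "grip": 1}])

```text
time_s: 7.25
eef_pos: [0.517, 0.2732, 0.1069]
tcp_rot: [-0.0, 0.642, 0.767, 0.001]
wrist_force: [0.2, -0.3, -0.2]
gripper_width: 0.0138
```

```bash
python3 g.py .517 .273 .107 183
```

```text
t [-0.2 -0.  -0.1] a [ 1.3000e-03 -7.0000e-04 -1.4461e+00] psi 100.1
pos [0.517  0.2732 0.1069] F [ 0.2 -0.3 -0.2] M [-0.04 -0.1  -0.09] w 0.0138 t 7.25 q6 0.12
```

>>> step_arm(deltas=[{"tx": 0, "ty": 0, "tz": 0, "ax": 0, "ay": 0, "az": -0.09, "grip": 1}, {"tx": 0, "ty": 0, "tz": 0, "ax": 0, "ay": 0, "az": -0.09, "grip": 1}, {"tx": 0, "ty": 0, "tz": 0, "ax": 0, "ay": 0, "az": -0.09, "grip": 1}, {"tx": 0, "ty": 0, "tz": 0, "ax": 0, "ay": 0, "az": -0.09, "grip": 1}, {"tx": 0, "ty": 0, "tz": 0, "ax": 0, "ay": 0, "az": -0.05, "grip": 1}])

```text
time_s: 7.75
eef_pos: [0.5169, 0.2729, 0.1069]
tcp_rot: [-0.0, 0.469, 0.883, 0.001]
wrist_force: [0.6, 0.2, -0.4]
gripper_width: 0.0135
```

```bash
python3 g.py .517 .273 .107 183
```

```text
t [ 0.   0.2 -0.1] a [ 1.1000e-03 -9.0000e-04 -1.0288e+00] psi 124.1
pos [0.5169 0.2729 0.1069] F [ 0.6  0.2 -0.4] M [-0.04 -0.11 -0.12] w 0.0135 t 7.75 q6 -0.3
```

>>> step_arm(deltas=[{"tx": 0, "ty": 0, "tz": 0, "ax": 0, "ay": 0, "az": -0.09, "grip": 1}, {"tx": 0, "ty": 0, "tz": 0, "ax": 0, "ay": 0, "az": -0.09, "grip": 1}, {"tx": 0, "ty": 0, "tz": 0, "ax": 0, "ay": 0, "az": -0.09, "grip": 1}, {"tx": 0, "ty": 0, "tz": 0, "ax": 0, "ay": 0, "az": -0.09, "grip": 1}, {"tx": 0, "ty": 0, "tz": 0, "ax": 0, "ay": 0, "az": -0.05, "grip": 1}])

```text
time_s: 8.25
eef_pos: [0.5168, 0.2724, 0.1069]
tcp_rot: [-0.0, 0.276, 0.961, 0.0]
wrist_force: [0.3, -0.2, 0.1]
gripper_width: 0.0135
```

```bash
python3 g.py .517 .273 .107 182.5
```

```text
t [ 0.2  0.6 -0.1] a [ 0.0009 -0.001  -0.6029] psi 148.0
pos [0.5168 0.2724 0.1069] F [ 0.3 -0.2  0.1] M [-0.02 -0.22 -0.15] w 0.0135 t 8.25 q6 -0.72
```

>>> step_arm(deltas=[{"tx": 0, "ty": 0.5, "tz": 0, "ax": 0, "ay": 0, "az": -0.09, "grip": 1}, {"tx": 0, "ty": 0, "tz": 0, "ax": 0, "ay": 0, "az": -0.09, "grip": 1}, {"tx": 0, "ty": 0, "tz": 0, "ax": 0, "ay": 0, "az": -0.09, "grip": 1}, {"tx": 0, "ty": 0, "tz": 0, "ax": 0, "ay": 0, "az": -0.08, "grip": 1}, {"tx": 0, "ty": 0, "tz": 0, "ax": 0, "ay": 0, "az": -0.04, "grip": 1}])

```text
time_s: 8.75
eef_pos: [0.5171, 0.2721, 0.1069]
tcp_rot: [-0.001, 0.081, 0.997, 0.0]
wrist_force: [-0.7, -1.5, 0.1]
gripper_width: 0.0136
```

```bash
python3 g.py .517 .273 .107 182.5
```

```text
t [ 0.3  0.8 -0.1] a [ 0.0005 -0.001  -0.2064] psi 170.7
pos [0.5171 0.2721 0.1069] F [-0.7 -1.5  0.1] M [-0.04 -0.15 -0.19] w 0.0136 t 8.75 q6 -1.12
```

>>> step_arm(deltas=[{"tx": 0, "ty": 0.5, "tz": 0, "ax": 0, "ay": 0, "az": -0.08, "grip": 1}, {"tx": 0, "ty": 0, "tz": 0, "ax": 0, "ay": 0, "az": -0.08, "grip": 1}, {"tx": 0, "ty": 0, "tz": 0, "ax": 0, "ay": 0, "az": -0.06, "grip": 1}, {"tx": 0, "ty": 0, "tz": 0, "ax": 0, "ay": 0, "az": 0, "grip": 1}, {"tx": 0, "ty": 0, "tz": 0, "ax": 0, "ay": 0, "az": 0, "grip": 1}])

```text
time_s: 9.25
eef_pos: [0.5172, 0.272, 0.1069]
tcp_rot: [-0.001, -0.029, 1.0, 0.0]
wrist_force: [-0.5, -0.4, -0.3]
gripper_width: 0.0138
```

```bash
python3 g.py .517 .273 .107 182.5; python3 - <<'E'
from station import r
import cv2
for n in ("wrist","side"):
    cv2.imwrite(f"pics/{n}3.png",r.get_image(n))
w=cv2.imread("pics/wrist3.png");s=cv2.imread("pics/side3.png")
cv2.imwrite("pics/w3c.png",cv2.resize(w[100:300,150:400],None,fx=3,fy=3,interpolation=cv2.INTER_CUBIC))
cv2.imwrite("pics/s3c.png",cv2.resize(s[190:290,150:250],None,fx=6,fy=6,interpolation=cv2.INTER_CUBIC))
E
```

```text
t [ 0.1  1.  -0.1] a [ 0.0001 -0.0011  0.0137] psi -176.7
pos [0.5172 0.272  0.1069] F [-0.5 -0.4 -0.3] M [ 0.09 -0.04  0.1 ] w 0.0138 t 9.25 q6 -1.34
```

View pics/w3c.png

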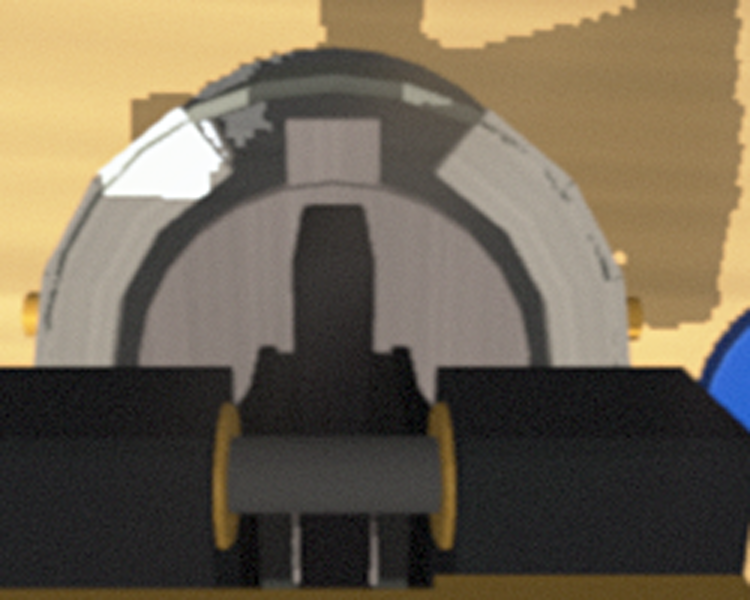

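View pics/s3c.png

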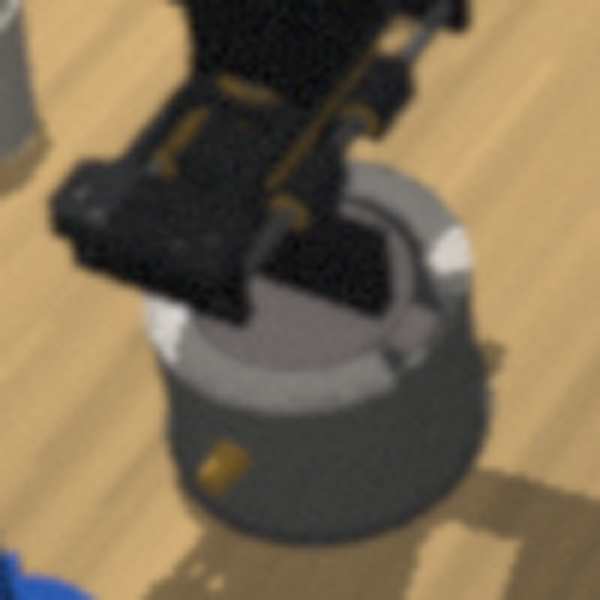

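The lug at crop (333,150) sits near the middle of the notch, which spans columns 225–445. Now I'll lift.

>>> step_arm(deltas=[{"tx": 0, "ty": 0, "tz": -3, "ax": 0, "ay": 0, "az": 0.01, "grip": 1}, {"tx": 0, "ty": 0, "tz": -4, "ax": 0, "ay": 0, "az": 0, "grip": 1}, {"tx": 0, "ty": 0, "tz": -4, "ax": 0, "ay": 0, "az": 0, "grip": 1}, {"tx": 0, "ty": 0, "tz": -4, "ax": 0, "ay": 0, "az": 0, "grip": 1}, {"tx": 0, "ty": 0, "tz": 0, "ax": 0, "ay": 0, "az": 0, "grip": 1}])

```text
time_s: 9.85
eef_pos: [0.5151, 0.2715, 0.1211]
tcp_rot: [-0.003, -0.022, 1.0, -0.001]
wrist_force: [-0.4, 0.2, -4.1]
gripper_width: 0.0138
```

```bash
python3 g.py .517 .272 .22 183
```

```text
t [ -1.3   0.3 -98.9] a [-0.0011 -0.0066 -0.008 ] psi -177.5
pos [0.5151 0.2715 0.1211] F [-0.4  0.2 -4.1] M [ 0.08 -0.13  0.  ] w 0.0138 t 9.85 q6 -1.32
```

>>> step_arm(deltas=[{"tx": -1.5, "ty": 0, "tz": -5, "ax": 0, "ay": -0.006, "az": 0, "grip": 1}, {"tx": -0.5, "ty": 0, "tz": -10, "ax": 0, "ay": -0.002, "az": 0, "grip": 1}, {"tx": 0, "ty": 0, "tz": -20, "ax": 0, "ay": 0, "az": 0, "grip": 1}, {"tx": 0, "ty": 0, "tz": -30, "ax": 0, "ay": 0, "az": 0, "grip": 1}, {"tx": 0, "ty": 0, "tz": -30, "ax": 0, "ay": 0, "az": 0, "grip": 1}])

```text
time_s: 10.35
eef_pos: [0.5136, 0.2705, 0.2161]
tcp_rot: [-0.005, -0.022, 1.0, -0.002]
wrist_force: [0.8, -0.6, -5.1]
gripper_width: 0.014
```

```bash
python3 g.py .478 -.255 .24 176
```

```text
t [  58.9 -523.5  -21.2] a [-0.0047 -0.0092  0.1137] psi -177.5
pos [0.5136 0.2705 0.2161] F [ 0.8 -0.6 -5.1] M [ 0.08 -0.18  0.03] w 0.014 t 10.35 q6 -1.32
```

>>> step_arm(deltas=[{"tx": 3, "ty": -20, "tz": -10, "ax": -0.004, "ay": -0.009, "az": 0, "grip": 1}, {"tx": 4, "ty": -35, "tz": -10, "ax": 0, "ay": 0, "az": 0, "grip": 1}, {"tx": 5, "ty": -45, "tz": 0, "ax": 0, "ay": 0, "az": 0, "grip": 1}, {"tx": 5, "ty": -45, "tz": 0, "ax": 0, "ay": 0, "az": 0, "grip": 1}, {"tx": 5, "ty": -45, "tz": 0, "ax": 0, "ay": 0, "az": 0, "grip": 1}])

```text
time_s: 10.85
eef_pos: [0.5047, 0.0811, 0.2467]
tcp_rot: [0.011, -0.028, 1.0, 0.003]
wrist_force: [1.1, 0.5, -4.2]
gripper_width: 0.0139
```

```bash
python3 g.py .478 -.255 .24 176
```

```text
t [  45.4 -334.1    4.2] a [0.0058 0.0216 0.1252] psi -176.8
pos [0.5047 0.0811 0.2467] F [ 1.1  0.5 -4.2] M [ 0.11 -0.14 -0.01] w 0.0139 t 10.85 q6 -1.69
```

>>> step_arm(deltas=[{"tx": 7, "ty": -45, "tz": 0, "ax": 0.003, "ay": 0.012, "az": 0.025, "grip": 1}, {"tx": 7, "ty": -45, "tz": 0, "ax": 0, "ay": 0, "az": 0.025, "grip": 1}, {"tx": 7, "ty": -45, "tz": 0, "ax": 0, "ay": 0, "az": 0.025, "grip": 1}, {"tx": 7, "ty": -45, "tz": 0, "ax": 0, "ay": 0, "az": 0.02, "grip": 1}, {"tx": 7, "ty": -40, "tz": 0, "ax": 0, "ay": 0, "az": 0.02, "grip": 1}])

```text
time_s: 11.35
eef_pos: [0.4697, -0.1483, 0.251]
tcp_rot: [0.009, 0.032, 0.999, -0.0]
wrist_force: [0.6, 0.6, -3.8]
gripper_width: 0.0139
```

```bash
python3 g.py .478 -.255 .24 176
```

```text
t [ -14.9 -105.9   11.3] a [-0.0003  0.018   0.0063] psi 176.4
pos [ 0.4697 -0.1483  0.251 ] F [ 0.6  0.6 -3.8] M [ 0.06 -0.17  0.  ] w 0.0139 t 11.35 q6 -2.05
```

>>> step_arm(deltas=[{"tx": -4, "ty": -40, "tz": 2, "ax": 0, "ay": 0.01, "az": 0.005, "grip": 1}, {"tx": -4, "ty": -30, "tz": 2, "ax": 0, "ay": 0.005, "az": 0, "grip": 1}, {"tx": -4, "ty": -12, "tz": 2, "ax": 0, "ay": 0, "az": 0, "grip": 1}, {"tx": 0, "ty": 0, "tz": 0, "ax": 0, "ay": 0, "az": 0, "grip": 1}, {"tx": 0, "ty": 0, "tz": 0, "ax": 0, "ay": 0, "az": 0, "grip": 1}])

```text
time_s: 11.85
eef_pos: [0.474, -0.2392, 0.2485]
tcp_rot: [0.003, 0.039, 0.999, -0.002]
wrist_force: [-0.1, 0.7, -4.2]
gripper_width: 0.0139
```

```bash
python3 g.py .478 -.255 .1 176
```

```text
t [ -4.3 -14.9 148.6] a [-0.0035  0.0062 -0.0083] psi 175.5
pos [ 0.474  -0.2392  0.2485] F [-0.1  0.7 -4.2] M [ 0.1  -0.11  0.  ] w 0.0139 t 11.85 q6 -2.17
```

>>> step_arm(deltas=[{"tx": -4, "ty": -12, "tz": 10, "ax": -0.003, "ay": 0.006, "az": -0.005, "grip": 1}, {"tx": -2, "ty": -6, "tz": 30, "ax": 0, "ay": 0, "az": 0, "grip": 1}, {"tx": 0, "ty": 0, "tz": 40, "ax": 0, "ay": 0, "az": 0, "grip": 1}, {"tx": 0, "ty": 0, "tz": 40, "ax": 0, "ay": 0, "az": 0, "grip": 1}, {"tx": 0, "ty": 0, "tz": 15, "ax": 0, "ay": 0, "az": 0, "grip": 1}])

```text
time_s: 12.35
eef_pos: [0.4839, -0.2562, 0.1124]
tcp_rot: [0.004, 0.031, 0.999, -0.003]
wrist_force: [-0.7, 0.8, -3.0]
gripper_width: 0.014
```

```bash
python3 g.py .478 -.255 .05 176; python3 - <<'E'
from station import r
import cv2
s=r.get_image("side");cv2.imwrite("pics/s4.png",s)
cv2.imwrite("pics/s4c.png",cv2.resize(s[60:200,230:390],None,fx=4,fy=4,interpolation=cv2.INTER_CUBIC))
E
```

```text
t [ 6.6  1.2 62.3] a [-0.006   0.0091  0.0072] psi 176.4
pos [ 0.4839 -0.2562  0.1124] F [-0.7  0.8 -3. ] M [ 0.11 -0.05 -0.03] w 0.014 t 12.35 q6 -2.2
```

View pics/s4c.png

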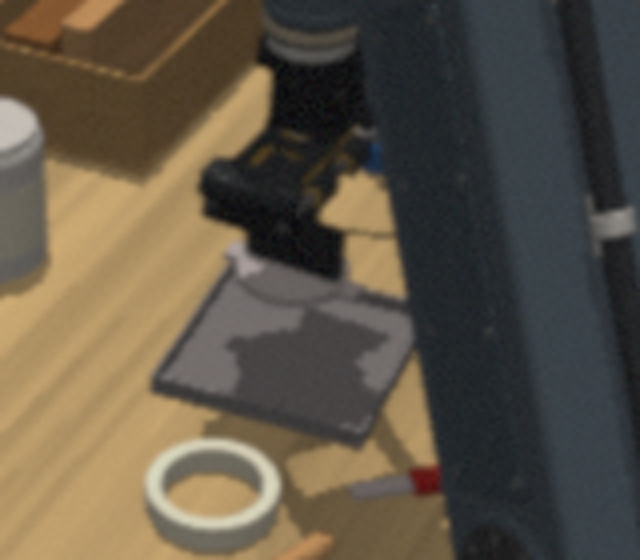

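>>> step_arm(deltas=[{"tx": 6, "ty": 1, "tz": 10, "ax": -0.006, "ay": 0.01, "az": 0.006, "grip": 1}, {"tx": 2, "ty": 0, "tz": 15, "ax": 0, "ay": 0.003, "az": 0, "grip": 1}, {"tx": 0, "ty": 0, "tz": 15, "ax": 0, "ay": 0, "az": 0, "grip": 1}, {"tx": 0, "ty": 0, "tz": 12, "ax": 0, "ay": 0, "az": 0, "grip": 1}, {"tx": 0, "ty": 0, "tz": 0, "ax": 0, "ay": 0, "az": 0, "grip": 1}])

```text
time_s: 12.9
eef_pos: [0.4771, -0.253, 0.0574]
tcp_rot: [-0.003, 0.032, 0.999, 0.0]
wrist_force: [-0.9, -0.1, -4.2]
gripper_width: 0.0136
```

```bash
python3 g.py .478 -.255 .035 176
```

```text
t [-1.2 -2.  22.4] a [ 0.0006 -0.0052  0.0061] psi 176.3
pos [ 0.4771 -0.253   0.0574] F [-0.9 -0.1 -4.2] M [ 0.15 -0.11 -0.01] w 0.0136 t 12.9 q6 -2.2
```

>>> step_arm(deltas=[{"tx": -1, "ty": -2, "tz": 5, "ax": 0, "ay": -0.005, "az": 0, "grip": 1}, {"tx": 0, "ty": 0, "tz": 5, "ax": 0, "ay": 0, "az": 0, "grip": 1}, {"tx": 0, "ty": 0, "tz": 5, "ax": 0, "ay": 0, "az": 0, "grip": 1}, {"tx": 0, "ty": 0, "tz": 3, "ax": 0, "ay": 0, "az": 0, "grip": 1}, {"tx": 0, "ty": 0, "tz": 0, "ax": 0, "ay": 0, "az": 0, "grip": 1}])

```text
time_s: 13.4
eef_pos: [0.4798, -0.2566, 0.0402]
tcp_rot: [0.002, 0.032, 0.999, -0.001]
wrist_force: [0.3, 0.4, -4.0]
gripper_width: 0.0137
```

```bash
python3 g.py .478 -.255 .035 176
```

```text
t [1.9 1.5 5.2] a [-0.0025  0.0044  0.0066] psi 176.4
pos [ 0.4798 -0.2566  0.0402] F [ 0.3  0.4 -4. ] M [ 0.1  -0.13  0.01] w 0.0137 t 13.4 q6 -2.21
```

>>> step_arm(deltas=[{"tx": 0, "ty": 0, "tz": 2, "ax": -0.002, "ay": 0.004, "az": 0, "grip": 1}, {"tx": 0, "ty": 0, "tz": 2, "ax": 0, "ay": 0, "az": 0, "grip": 1}, {"tx": 0, "ty": 0, "tz": 1.5, "ax": 0, "ay": 0, "az": 0, "grip": 1}, {"tx": 0, "ty": 0, "tz": 0, "ax": 0, "ay": 0, "az": 0, "grip": 1}, {"tx": 0, "ty": 0, "tz": 0, "ax": 0, "ay": 0, "az": 0, "grip": 1}])

```text
time_s: 13.9
eef_pos: [0.4802, -0.2569, 0.035]
tcp_rot: [0.001, 0.032, 1.0, -0.001]
wrist_force: [-0.6, -0.8, -3.8]
gripper_width: 0.0139
```

```bash
python3 g.py .478 -.255 .035 176
```

```text
t [ 2.3  1.8 -0. ] a [-0.0011  0.001   0.0066] psi 176.4
pos [ 0.4802 -0.2569  0.035 ] F [-0.6 -0.8 -3.8] M [ 0.08 -0.09 -0.01] w 0.0139 t 13.9 q6 -2.2
```

Still carrying the weight, so I'll lower it in small steps.

>>> step_arm(deltas=[{"tx": 0, "ty": 0, "tz": 1, "ax": 0, "ay": 0, "az": 0, "grip": 1}, {"tx": 0, "ty": 0, "tz": 1, "ax": 0, "ay": 0, "az": 0, "grip": 1}, {"tx": 0, "ty": 0, "tz": 0, "ax": 0, "ay": 0, "az": 0, "grip": 1}, {"tx": 0, "ty": 0, "tz": 0, "ax": 0, "ay": 0, "az": 0, "grip": 1}, {"tx": 0, "ty": 0, "tz": 0, "ax": 0, "ay": 0, "az": 0, "grip": 1}])

```text
time_s: 14.4
eef_pos: [0.4805, -0.2571, 0.035]
tcp_rot: [0.001, 0.031, 1.0, -0.001]
wrist_force: [-0.0, 0.7, -3.4]
gripper_width: 0.0141
```

```bash
python3 g.py .478 -.255 .035 176
```

```text
t [2.6 1.9 0. ] a [-0.0021  0.0023  0.0068] psi 176.4
pos [ 0.4805 -0.2571  0.035 ] F [-0.   0.7 -3.4] M [ 0.13 -0.12  0.02] w 0.0141 t 14.4 q6 -2.2
```

>>> step_arm(deltas=[{"tx": 0, "ty": 0, "tz": 2, "ax": 0, "ay": 0, "az": 0, "grip": 1}, {"tx": 0, "ty": 0, "tz": 2, "ax": 0, "ay": 0, "az": 0, "grip": 1}, {"tx": 0, "ty": 0, "tz": 2, "ax": 0, "ay": 0, "az": 0, "grip": 1}, {"tx": 0, "ty": 0, "tz": 1, "ax": 0, "ay": 0, "az": 0, "grip": 1}, {"tx": 0, "ty": 0, "tz": 1, "ax": 0, "ay": 0, "az": 0, "grip": 1}])

```text
time_s: 14.9
eef_pos: [0.4805, -0.2571, 0.0349]
tcp_rot: [0.002, 0.031, 1.0, -0.002]
wrist_force: [-2.3, 0.9, 7.3]
gripper_width: 0.0137
```

```bash
python3 g.py .478 -.255 .035 176
```

```text
t [ 2.7  2.  -0.2] a [-0.0032  0.0031  0.0074] psi 176.4
pos [ 0.4805 -0.2571  0.0349] F [-2.3  0.9  7.3] M [0.43 0.27 0.04] w 0.0137 t 14.9 q6 -2.2
```

Firm contact: the force changed sign to +7 N and z has stopped. I'll hold, then open the gripper.

>>> step_arm(deltas=[{"tx": 0, "ty": 0, "tz": 0, "ax": 0, "ay": 0, "az": 0, "grip": 1}, {"tx": 0, "ty": 0, "tz": 0, "ax": 0, "ay": 0, "az": 0, "grip": 0.6}, {"tx": 0, "ty": 0, "tz": 0, "ax": 0, "ay": 0, "az": 0, "grip": 0.4}, {"tx": 0, "ty": 0, "tz": 0, "ax": 0, "ay": 0, "az": 0, "grip": 0.4}, {"tx": 0, "ty": 0, "tz": 0, "ax": 0, "ay": 0, "az": 0, "grip": 0.4}])

```text
time_s: 15.4
eef_pos: [0.4818, -0.2582, 0.0347]
tcp_rot: [0.003, 0.031, 1.0, -0.003]
wrist_force: [0.4, 0.1, -0.1]
gripper_width: 0.038
```

>>> step_arm(deltas=[{"tx": 0, "ty": 0, "tz": 0, "ax": 0, "ay": 0, "az": 0, "grip": 0.4}, {"tx": 0, "ty": 0, "tz": 0, "ax": 0, "ay": 0, "az": 0, "grip": 0.4}, {"tx": 0, "ty": 0, "tz": 0, "ax": 0, "ay": 0, "az": 0, "grip": 0.4}, {"tx": 0, "ty": 0, "tz": -2, "ax": 0, "ay": 0, "az": 0, "grip": 0.4}, {"tx": 0, "ty": 0, "tz": -3, "ax": 0, "ay": 0, "az": 0, "grip": 0.4}])

```text
time_s: 15.9
eef_pos: [0.4817, -0.2582, 0.0394]
tcp_rot: [0.003, 0.031, 1.0, -0.002]
wrist_force: [0.2, -0.2, 0.7]
gripper_width: 0.0521
```

>>> step_arm(deltas=[{"tx": 0, "ty": 0, "tz": -15, "ax": -0.004, "ay": 0.005, "az": 0, "grip": 0.4}, {"tx": 0, "ty": 0, "tz": -30, "ax": 0, "ay": 0, "az": 0, "grip": 0.4}, {"tx": 0, "ty": 0, "tz": -40, "ax": 0, "ay": 0, "az": 0, "grip": 0.4}, {"tx": 0, "ty": 0, "tz": -40, "ax": 0, "ay": 0, "az": 0, "grip": 0.4}, {"tx": 0, "ty": 0, "tz": -40, "ax": 0, "ay": 0, "az": 0, "grip": 0.4}])

```text
time_s: 16.4
eef_pos: [0.4783, -0.2555, 0.205]
tcp_rot: [-0.006, 0.031, 0.999, 0.004]
wrist_force: [0.5, -0.7, 0.1]
gripper_width: 0.0521
```

>>> step_arm(deltas=[{"tx": 0, "ty": 0, "tz": -30, "ax": 0, "ay": 0, "az": 0, "grip": 0.4}, {"tx": 0, "ty": 0, "tz": -10, "ax": 0, "ay": 0, "az": 0, "grip": 0.4}, {"tx": 0, "ty": 0, "tz": 0, "ax": 0, "ay": 0, "az": 0, "grip": 0.4}, {"tx": 0, "ty": 0, "tz": 0, "ax": 0, "ay": 0, "az": 0, "grip": 0.4}, {"tx": 0, "ty": 0, "tz": 0, "ax": 0, "ay": 0, "az": 0, "grip": 0.4}])

```text
time_s: 16.9
eef_pos: [0.4795, -0.2564, 0.2506]
tcp_rot: [-0.002, 0.031, 1.0, 0.002]
wrist_force: [0.2, 0.3, 0.3]
gripper_width: 0.0524
```

```bash
python3 - <<'E'
from station import r
import cv2,numpy as np
w=r.get_image("wrist");s=r.get_image("side");t=r.get_image("top")
cv2.imwrite("pics/f.png",np.vstack([np.hstack([cv2.resize(s,(400,300)),cv2.resize(t,(400,300))]),np.hstack([cv2.resize(s[110:185,250:350],(400,300),interpolation=2),cv2.resize(w,(400,300))])]))
print(r.get_state()['eef_pos'],r.get_state()['time_s'])
E
```

```text
[ 0.4795931  -0.25644384  0.25048906] 17.05
```

View pics/f.png

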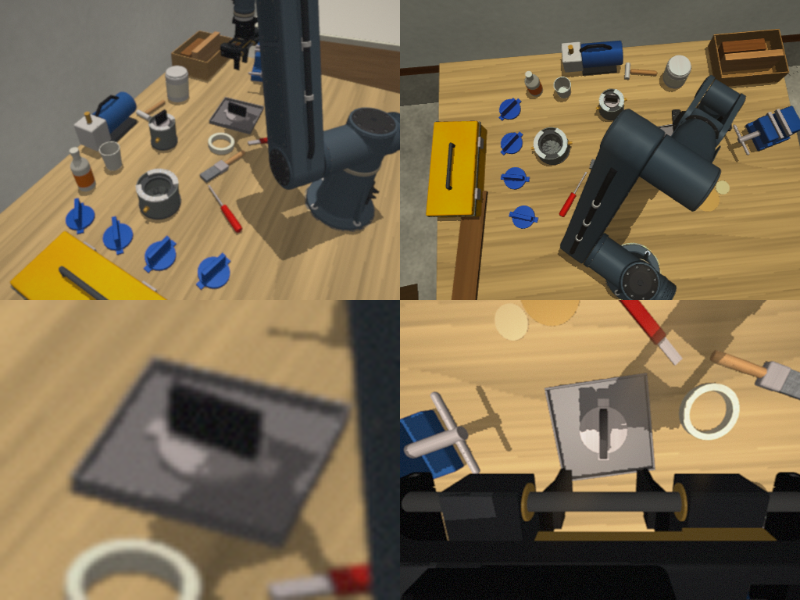

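The side and wrist views show the lid flat inside the tray at about (603,433), grip up. The wide pot is open at (550,147) in the top view, the narrow pot is still shut at (611,102), and the arm is clear of everything.

```bash
python3 -c "
from station import r
print(r.sign_off())"
```

```text
the job is handed in; nothing more can be done
None
```

The job is done and handed in at about 17 s. The wide pot's lid lies flat in the grey tray with its grip upward, and the narrow pot was left shut.

- **Turning:** I gripped the fin with 25 N and turned the lid about 117° anticlockwise. It turned freely, and the wrist picture showed the lug near the middle of its notch.
- **Lifting and placing:** The lid came straight out; the wrist force then read about 4 N. I lowered it until the tray took the load (force up to about +7 N), then opened the gripper and backed off to about 0.25 m.
- **Last checks:** The final pictures show the wide pot open, the lid inside the tray and the gripper clear of everything. The wrist force was near zero.
- **Disagreement:** The lid did not start where the description says, 40–72° clockwise of the notches. I measured it about 64° anticlockwise of the +x notch, which is about 116° clockwise of the −x one. I kept to the anticlockwise turn as asked and used the −x notch.

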